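Plug a filter module home with a travelling feed knob

ROBOT

A 6-joint arm with a two-finger parallel gripper is mounted at the origin on the work surface. World frame = base frame: x ahead of the robot, y to its left, z up, the work surface at z = 0. Lengths are in m, angles in rad, forces in N, time in s.
With the tool pointing down it reaches from about 0.375 to 0.9 m from the base axis. Payload 3.1 kg.
Tool frame: the origin (TCP) lies at the very end of the fingers, on their centre line; the grasp point (between the pads) lies 19 mm behind it (manip.pinch_z is the distance from the TCP to the grasp point, in m); z points along the fingers, y is the direction in which the jaws open and shut (so a half turn about z gives the same grasp; the last joint's range is limited). The gripper opens to 85 mm and grips with 20 to 120 N. Pads are 22 mm wide; open, the fingers measure 114 mm over their backs; the gripper's body (76 mm by 85 mm) begins 54 mm behind the grasp point. The pads swing forward as they close: fully open they stand 13 mm farther back than shut.
Start: joints at [-1.51, 0.527, 1.433, -0, 1.181, -0.178], TCP at [0.148, -0.607, 0.198] pointing down, gripper open.
Joint ranges: [-3.08, 3.08], [-0.75, 2.2], [0.22, 2.44], [-1.43, 4.57], [0, 2.65], [-2.85, 2.85]. Speed limits (rad/s): [2.79, 2.79, 3.14, 3.14, 3.14, 3.14].

INTERFACE

Orientations are given as a unit quaternion [x, y, z, w].
In Python, from station import manip gives the robot as it stands.
- The arm moves only by the tool drive_tool, never from a script. Its argument "increments" is a list of rows, each a list of 7 numbers: the closure in counts, from 0 (fully open) to 255 (shut), then the shift along the tool's x, y, z in cm, then the turn, a rotation vector about the tool's x, y, z in rad. A call has 1 to 20 rows; each row is the pose to reach, as a shift and turn from the pose commanded when the call began, along the tool's axes at that moment; what a row does not reach only later rows make up. A row lasts 1/10 s, in which the tool goes at most 50 mm and 8.59 degrees, less where a joint would pass 70% of its speed; a pose out of reach is approached as far as the arm can. A call with a gripper value outside its range is refused whole. The fingers move at their own pace and stop on an object; "force" is the grip in N (left out, the last holds). Time passes only in rows, so rows that repeat a pose let the fingers close. It gives the time, the measured TCP pose, the force and the opening at its end, in the units of the state.
- manip.sense(): the state, without advancing time (a new reading comes with each control period).
- manip.snapshot(name): name is "scene" or "top"; returns the picture (420x560x3 uint8, red, green, blue); there is no depth.
- manip.camera_model(name): a dict with "mtx" (3x3 intrinsics, pixels), "k1" (the pictures are not rectified: a ray, as slopes to the right and down, at radius r is drawn at 1 + k1 r^2 times it, then the intrinsics apply), "cam_to_world" (4x4, takes a point from camera to world coordinates). Camera axes: x right, y down, z forward; pixel columns grow to the right and rows downward; lengths in m; the calibration is good to about 2 mm. A picture is of the moment at which its call begins. camera_model takes no time and is no camera call.
- manip.sign_off(): hands the job in, once; it reports no verdict.
The state is a dict: "t": time; "q": joint angles; "qd": joint speeds; "tau": joint torques, N m; "tcp_pos": TCP position; "tool_rot": TCP orientation; "force": force on the tool from outside, world axes, zero at the start; "ft_torque": the same for the moment, N m; "finger_gap": opening from 0.0 (shut) to 1.0 (fully open).
Only numpy, scipy, OpenCV 4.12 (cv2) and the standard library are available. Lean on these libraries where they do the work, as an engineer would, in place of code of your own. Each camera call takes 0.05 s, during which the arm holds its last target. There are 200 camera calls.

TASK

Lay the loose filter module in the nest of the test fixture with its plug tongue towards the socket and let go of it, then turn the carriage's wing knob clockwise, going along with it as it travels away, until the carriage has pushed the module fully home in the socket, and leave it clamped there. Drive the carriage by its knob only, never by pushing its block; feel for the stop and snug up the module against it with about 25 N (15 N at least, never over 40 N) before letting go. Leave the screwdriver, the contactor and the capacitor where they are.

Things in the scene. Friction and masses are not known exactly. Their poses are not given: they have to be found in the camera images.
- fixture: Fixed grey test fixture, turned up to 0.3 rad. Base plate 284 x 110 x 12 mm; origin at bench height on its midline, 134 mm from the plate's robot-side end, 150 mm from the far end. x axis: the carriage's feed, from carriage to socket, roughly away from the robot; z up. Along x: carriage, nest, socket. The nest floor is the plate's top, 12 mm above the bench; its two low cheeks (x -19 to 84 mm) are 56 mm apart, tops at 26 mm.
- socket_mouth (a point): Centre of the mouth in the face of the black socket block (48 x 64 mm, top 62 mm above the bench), 35 mm above the bench, 85 mm from the fixture's origin along its x. Mouth 34 wide x 22 mm high. 2 mm inside, sprung contacts push back on the tongue with 4 to 7 N. The tongue's end bottoms on a firm hidden stop, set each time between 8 and 13 mm deep: home is only felt.
- module_center (a point): Centre of the body of the loose filter module, 23 mm above its underside: a steel can 70 long x 50 wide x 46 mm high, about 0.3 kg, paper label on top, a black plug tongue (14 long, 24 wide, 16 high) in the middle of one end. x axis: along it towards the tongue; z up. Starts on the bench beside the fixture, tongue roughly away from the robot. Grip it across its 50 mm width, near the top.
- plug_tip (a point): Middle of the end of the module's plug tongue, 49 mm ahead of the module's centre.
- module: The same module; origin at the centre of its underside.
- nest_load (a point): Point in the nest (fixture's axes) where the module's centre goes when it is laid in: 35 mm above the bench; the tongue's end is then 12 mm short of the socket's face. Up to 5 mm either way along x still fits between the carriage at its start and the socket.
- knob_grip (a point): Grip point on the knob's axis, 85 mm above the bench; travels with the carriage. The knob is an upright black wing on a short stem: a bar 42 long x 14 thick x 26 mm high, from 70 to 96 mm above the bench, lying along this point's x axis. Grip it across the 14 mm, from above. Below it is the carriage block, top 56 mm above the bench.
- spindle: The knob's stem, which carries the wing and travels with the carriage; origin on the knob's axis at bench height. Fixture's axes.
- knob (a joint): Knob angle, rad, clockwise from above positive. 0: carriage right back, bar along the fixture's x. A rack moves carriage and knob 16 mm per rad along the fixture's +x. Starts at 0 to 0.5; home is felt between 2.1 and 2.5. Torque needed: about 0.23 N m free, plus 0.016 N m per newton of push on the module (contacts up to 0.11; 0.40 at 25 N). It holds up to about 14 N of squeeze by itself when let go.
- nose (a point): Middle of the face of the carriage's steel nose pad (36 wide x 26 mm high) that pushes the module; 47 mm ahead of the knob's axis, 35 mm above the bench. The pad stands on stiff springs (12 N per mm, 5 mm of give). The module's centre is 35 mm ahead of it when they touch. Fixture's axes.
- carriage: Aluminium carriage block with its nose, without the knob: 70 long x 76 wide mm, top 56 mm above the bench; origin under the knob's axis at bench height. Not to be pushed.
- screwdriver: Bystander: a loose screwdriver on the bench.
- contactor: Bystander: a black contactor block, 75 x 45 x 70 mm.
- capacitor: Bystander: an aluminium can capacitor, 44 mm in diameter, 70 mm high.
There are look-alikes about, which are no part of the job. What is shaped like the module but red is not meant.

How it is judged:
By the outcome, as a careful person would: the job done as asked, in the order asked, and still so for the second after the job is handed in, with the robot touching nothing.
It also fails if it takes over 72 s, if anything falls off the work surface, if the arm or the gripper's body presses on something with over 40 N, if the wrist force passes 120 N, or if a joint passes its speed limit or range.

## Working session

There is one attempt and no reset: what is moved stays moved. The work goes in short steps, Python scripts to look and compute and a tool call to move; the robot and the scene stay as the last step left them, time stands still between calls to the robot, and variables do not carry over. Pictures are saved under pics/ and viewed, about 8 in all and at most 12, crops included, and the job is handed in when it is done.

Besides the shell and the picture viewer there is one more tool, called after "Request:" as name(argument=value, ...), one argument or row to a line, values as JSON. drive_tool: Moves the arm, as the interface text tells. Its arguments: {"type":"object","properties":{"increments":{"type":"array","items":{"type":"array","items":{"type":"number"}}},"force":{"type":"number"}},"required":["increments"]}

```bash
mkdir -p pics; cat > h.py <<'E'
import numpy as np, cv2
from station import manip
def ray(name,px):
    c=manip.camera_model(name); K=np.array(c["mtx"]); T=np.array(c["cam_to_world"])
    d=(np.linalg.inv(K)@[px[0],px[1],1])[:2]; u=d.copy()
    for _ in range(30): u=d/(1+c["k1"]*(u@u))
    return T[:3,3],T[:3,:3]@np.array([u[0],u[1],1])
def at(name,px,z):
    o,d=ray(name,px); return o+d*(z-o[2])/d[2]
def proj(name,P):
    c=manip.camera_model(name); K=np.array(c["mtx"]); T=np.array(c["cam_to_world"])
    p=T[:3,:3].T@(np.array(P)-T[:3,3]); u=p[:2]/p[2]; u=u*(1+c["k1"]*(u@u))
    return (K@[u[0],u[1],1])[:2]
def crop(name,fn,box=None,s=1):
    im=manip.snapshot(name)[:,:,::-1]
    cv2.imwrite("pics/full_"+fn,im)
    if box: im=im[box[1]:box[3],box[0]:box[2]]
    cv2.imwrite("pics/"+fn,cv2.resize(im,None,fx=s,fy=s,interpolation=cv2.INTER_CUBIC))
E
python3 - <<'E'
from h import *
crop("top","t0.png",None,1.4);crop("scene","s0.png",None,1.4)
for n in("top","scene"):
    c=manip.camera_model(n);print(c)
print(manip.pinch_z,manip.sense())
E
```

```text
{'mtx': array([[382.53323013,   0.        , 275.14683413],
       [  0.        , 382.53323013, 200.10091746],
       [  0.        ,   0.        ,   1.        ]]), 'k1': 0.005581176381791073, 'cam_to_world': array([[ 0.0272535 , -0.98931522,  0.14322235,  0.45785623],
       [-0.99951441, -0.02480408,  0.01886027, -0.01620569],
       [-0.01510625, -0.14366681, -0.98951081,  1.20530227],
       [ 0.        ,  0.        ,  0.        ,  1.        ]])}
{'mtx': array([[383.12520143,   0.        , 273.54414557],
       [  0.        , 383.12520143, 206.23891671],
       [  0.        ,   0.        ,   1.        ]]), 'k1': -0.024029119913146955, 'cam_to_world': array([[-0.58271336,  0.55045151, -0.59786978,  1.22911675],
       [ 0.8126511 ,  0.38871838, -0.43416149,  0.4436598 ],
       [-0.00658187, -0.73885124, -0.67383642,  0.80229413],
       [ 0.        ,  0.        ,  0.        ,  1.        ]])}
0.0187 {'t': 0.1, 'q': array([-1.51049368e+00,  5.28399303e-01,  1.43380263e+00, -3.23426630e-05,
        1.18140190e+00, -1.78487255e-01]), 'qd': array([ 0.00055315, -0.00242927, -0.0010966 , -0.00102471,  0.00028967,
        0.00119818]), 'tau': array([-2.45013780e-04, -4.43304455e+01, -1.78587288e+01, -2.28953159e-04,
        3.89968656e-03,  4.79463381e-06]), 'tcp_pos': array([ 0.14781152, -0.60652188,  0.19740645]), 'tool_rot': array([ 9.92879651e-01,  1.19117537e-01,  4.44596224e-05, -1.00471828e-03]), 'force': array([-0.35868242,  0.69953412,  1.142678  ]), 'ft_torque': array([ 0.03563476,  0.03068632, -0.04057928]), 'finger_gap': 0.9977528373689518}
```

View pics/t0.png

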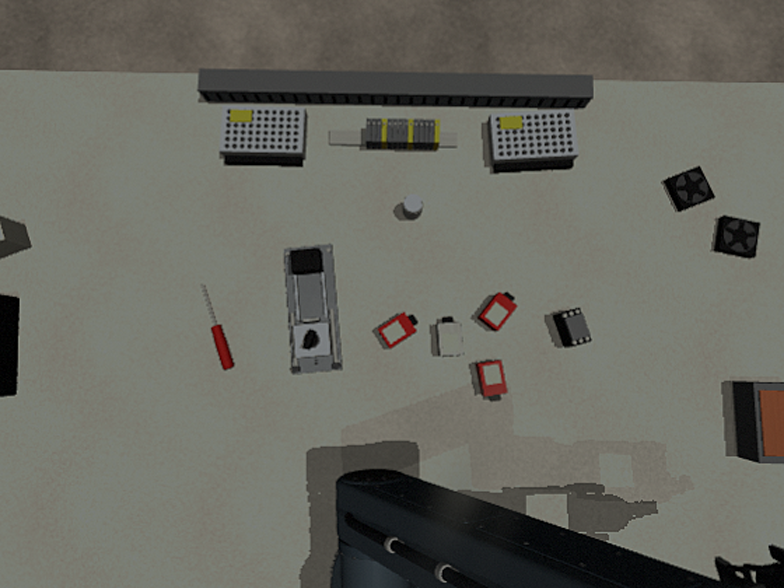

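View pics/s0.png

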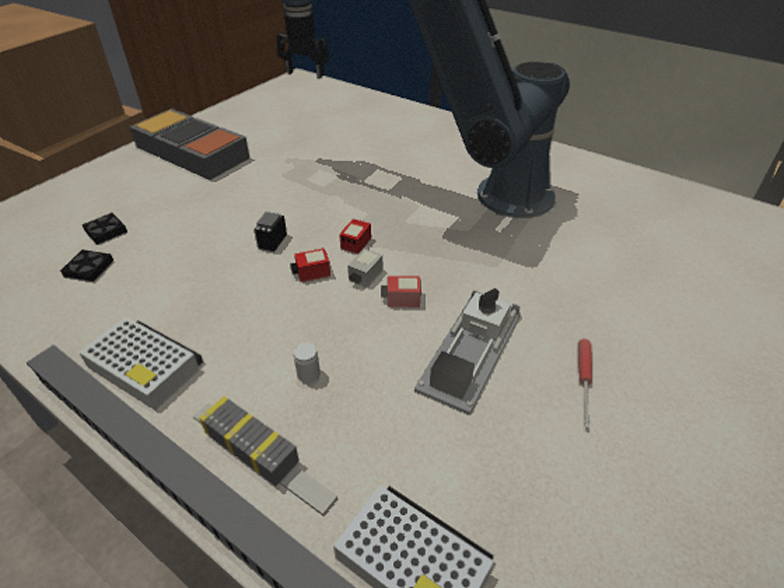

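Top view (1.4x): the three red look-alikes are at (398,330), (497,310) and (491,378). The only steel-grey module shape with a dark tongue is at (449,338), so that is the one meant. The fixture is at (313,308), with its socket towards the top of the picture.

```bash
python3 - <<'E'
import cv2
im=cv2.imread("pics/full_t0.png")[170:270,196:346]
cv2.imwrite("pics/c1.png",cv2.resize(im,None,fx=5.3,fy=5.3,interpolation=cv2.INTER_CUBIC))
E
```

```text
(no output)
```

View pics/c1.png

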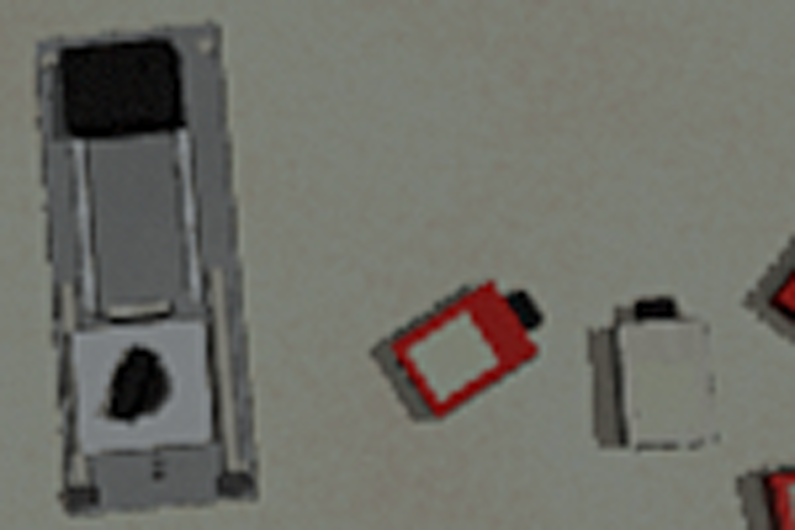

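The enlarged crop confirms it: a grey can at about (667,383) with its black tongue at (656,308), pointing up towards the socket's side. The socket is at (122,88) and the carriage top at (143,387). Next I fit both poses.

```bash
cat >> h.py <<'E'
from scipy.optimize import least_squares
def fitpose(name,pts,px,x0):
    pts=np.array(pts,float); px=np.array(px,float)
    def w(p): c,s=np.cos(p[2]),np.sin(p[2]); return np.c_[p[0]+c*pts[:,0]-s*pts[:,1],p[1]+s*pts[:,0]+c*pts[:,1],pts[:,2]]
    f=lambda p:(np.array([proj(name,P) for P in w(p)])-px).ravel()
    r=least_squares(f,x0); return r.x,f(r.x).reshape(-1,2)
E
python3 - <<'E'
from h import *
cv=lambda L:(np.array(L)+.5)/5.3-.5+[196,170]
fx=cv([(38,40),(217,25),(257,497),(65,512),(62,45),(175,40),(183,130),(70,137)])
P=[(.15,.055,.012),(.15,-.055,.012),(-.134,-.055,.012),(-.134,.055,.012),(.133,.032,.062),(.133,-.032,.062),(.085,-.032,.062),(.085,.032,.062)]
x,r=fitpose("top",P,fx,[.5,.1,0]);print("fix",x,"\n",r.round(1))
ca=cv([(73,332),(205,320),(213,443),(82,455)])
y=x.copy(); Q=[(.035,.038,.056),(.035,-.038,.056),(-.035,-.038,.056),(-.035,.038,.056)]
y,r=fitpose("top",Q,ca,x);print("car",y,r.round(1).tolist())
d=y[:2]-x[:2];print("carriage in fixture",d@[np.cos(x[2]),np.sin(x[2])],d@[-np.sin(x[2]),np.cos(x[2])])
m=cv([(620,320),(708,318),(713,440),(628,447),(638,299),(675,299)])
M=[(.035,.025,.046),(.035,-.025,.046),(-.035,-.025,.046),(-.035,.025,.046),(.049,.012,.031),(.049,-.012,.031)]
z,r=fitpose("top",M,m,[.5,-.1,0]);print("mod",z,r.round(1).tolist())
print([at("top",p,.096)[:2].round(3) for p in cv([(139,350),(118,418)])])
# overlay in scene
im=cv2.imread("pics/full_s0.png"); s=3.2; x0,y0=230,160
im=cv2.resize(im[y0:300,x0:400],None,fx=4,fy=4,interpolation=cv2.INTER_CUBIC)
def dr(p,L,col):
    for a,b,c in L:
        w=[p[0]+np.cos(p[2])*a-np.sin(p[2])*b,p[1]+np.sin(p[2])*a+np.cos(p[2])*b,c]
        q=((proj("scene",w)-[x0,y0]+.5)*4).astype(int); cv2.circle(im,tuple(map(int,q)),3,col,1)
dr(x,P,(0,255,0));dr(y,Q,(255,255,0));dr(z,M,(255,0,255));cv2.imwrite("pics/o2.png",im)
E
```

```text
fix [0.55531296 0.16720054 0.11214345] 
 [[ 0.2  0.2]
 [ 0.8  0. ]
 [-0.3  1. ]
 [ 0.4  1.2]
 [ 0.2  0.7]
 [-0.2 -0.2]
 [-0.7 -1.7]
 [-0.4 -1.2]]
car [0.49158923 0.1594125  0.116722  ] [[-0.1, -0.1], [0.1, -0.1], [0.3, 0.1], [-0.3, 0.1]]
carriage in fixture -0.06419499962597976 -0.0006078836454520002
mod [ 0.50297263 -0.13654665  0.07788133] [[-0.3, 0.4], [-0.4, -0.0], [0.4, 0.3], [-0.3, -0.2], [-0.1, -0.1], [0.7, -0.5]]
[array([0.511, 0.157]), array([0.473, 0.166])]
```

View pics/o2.png

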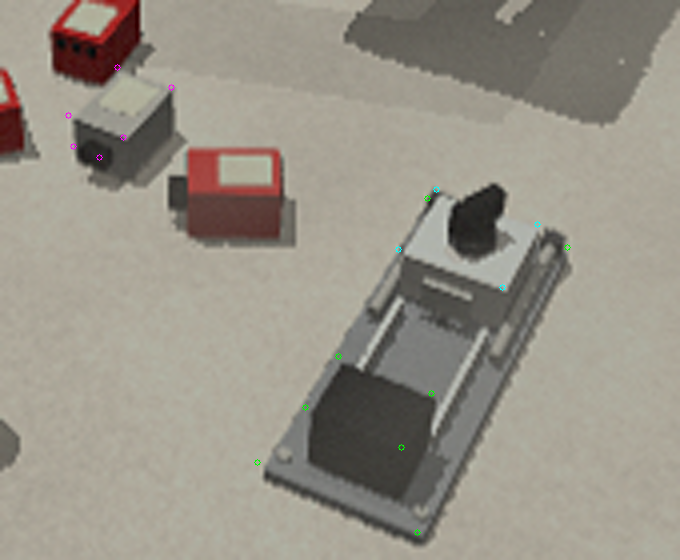

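The scene overlay shows the same outlines shifted about 2 px (4–5 mm), so the two cameras' calibrations disagree slightly. I'll hover over the module and use the gripper itself as the reference.

```bash
cat >> h.py <<'E'
from scipy.spatial.transform import Rotation as R
def go(x,y,z,yaw):
    "numbers for a move to a tool-down pose from the measured pose"
    s=manip.sense(); r=R.from_quat(s["tool_rot"]); p=np.array(s["tcp_pos"])
    t=R.from_euler("ZX",[yaw,np.pi])
    print("shift cm",(r.inv().apply(np.array([x,y,z])-p)*100).round(2),"rotvec",(r.inv()*t).as_rotvec().round(3))
def st():
    s=manip.sense(); r=R.from_quat(s["tool_rot"]).as_matrix()
    print("t %.2f"%s["t"],"p",np.round(s["tcp_pos"],4),"yaw %.3f"%np.arctan2(r[1,0],r[0,0]),"tilt",r[:2,2].round(3),"F",np.round(s["force"],1),"M",np.round(s["ft_torque"],2),"gap %.3f"%s["finger_gap"],"q",np.round(s["q"],2))
E
python3 -c "
from h import *
st();go(.503,-.137,.12,.078)"
```

```text
t 0.10 p [ 0.1478 -0.6065  0.1974] yaw 0.239 tilt [-0.     0.002] F [-0.4  0.7  1.1] M [ 0.04  0.03 -0.04] gap 0.998 q [-1.51  0.53  1.43 -0.    1.18 -0.18]
shift cm [ 45.61 -37.2    7.83] rotvec [-0.002 -0.     0.161]
```

Request:
drive_tool(
  increments=[
    [40,45.6,-37.2,3,0,0,0.161],
    [40,45.6,-37.2,3,0,0,0.161],
    [40,45.6,-37.2,3,0,0,0.161],
    [40,45.6,-37.2,3,0,0,0.161],
    [40,45.6,-37.2,3,0,0,0.161],
    [40,45.6,-37.2,3,0,0,0.161],
    [40,45.6,-37.2,3,0,0,0.161],
    [40,45.6,-37.2,3,0,0,0.161],
    [40,45.6,-37.2,3,0,0,0.161],
    [40,45.6,-37.2,3,0,0,0.161],
    [40,45.6,-37.2,3,0,0,0.161],
    [40,45.6,-37.2,3,0,0,0.161],
    [40,45.6,-37.2,3,0,0,0.161],
    [40,45.6,-37.2,3,0,0,0.161],
    [40,45.6,-37.2,3,0,0,0.161],
    [40,45.6,-37.2,3,0,0,0.161],
    [40,45.6,-37.2,8.8,0,0,0.161],
    [40,45.6,-37.2,8.8,0,0,0.161],
    [40,45.6,-37.2,8.8,0,0,0.161],
    [40,45.6,-37.2,8.8,0,0,0.161],
  ],
)

```text
t: 2.1
tcp_pos: [0.5033, -0.1388, 0.1112]
tool_rot: [0.999, 0.038, 0.0, 0.0]
force: [-0.1, 0.2, -0.1]
finger_gap: 0.845
```

```bash
python3 - <<'E'
from h import *
st()
a=manip.snapshot("top")[:,:,::-1];b=manip.snapshot("scene")[:,:,::-1]
cv2.imwrite("pics/full_t3.png",a);cv2.imwrite("pics/full_s3.png",b)
c=cv2.resize(a[180:280,280:380],None,fx=4,fy=4,interpolation=cv2.INTER_CUBIC)
# tall gripper seen from scene camera
d=cv2.resize(b[110:210,200:300],None,fx=4,fy=4,interpolation=cv2.INTER_CUBIC)
cv2.imwrite("pics/v3.png",np.hstack([c,d]))
s=manip.sense();
for n in("top","scene"): print(n,proj(n,s["tcp_pos"]))
E
```

```text
t 2.10 p [ 0.5033 -0.1388  0.1112] yaw 0.077 tilt [ 0.001 -0.   ] F [-0.1  0.2 -0.1] M [-0.01  0.04 -0.02] gap 0.845 q [-0.48  0.52  1.77 -0.    0.85  1.01]
top [324.54849694 240.43058736]
scene [258.17751166 167.84968545]
```

View pics/v3.png

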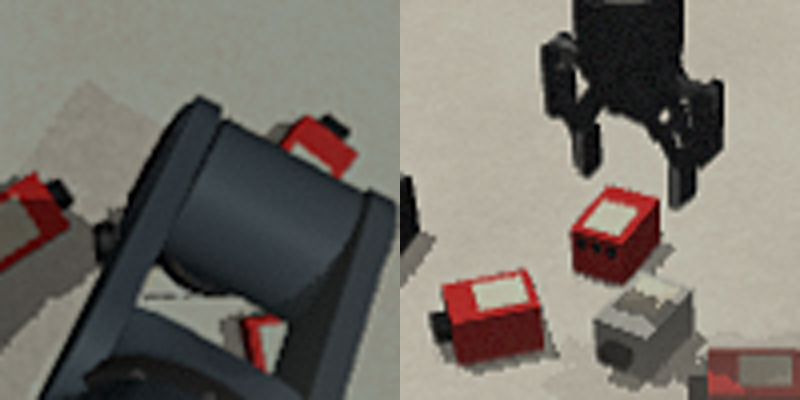

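```bash
python3 - <<'E'
from h import *
st()
s=manip.sense();p=np.array(s["tcp_pos"]);y=R.from_quat(s["tool_rot"]).apply([0,1,0])
im=cv2.imread("pics/full_s3.png");x0,y0=215,95
im=cv2.resize(im[y0:215,x0:305],None,fx=6,fy=6,interpolation=cv2.INTER_CUBIC)
for dz,c in((0,(0,255,0)),(.013,(255,255,0)),(.026,(255,0,255))):
    for k in(-.036,.036):
        q=(proj("scene",p+y*k+[0,0,dz])-[x0,y0]+.5)*6; print(dz,k,q); cv2.circle(im,tuple(int(v) for v in q),4,c,1)
cv2.imwrite("pics/o4.png",im)
E
```

```text
t 2.20 p [ 0.504  -0.1388  0.1119] yaw 0.077 tilt [ 0.003 -0.001] F [-0.4  0.5  0.7] M [ 0.03 -0.02  0.01] gap 0.842 q [-0.48  0.52  1.77 -0.    0.85  1.01]
0 -0.036 [323.12798945 462.44916342]
0 0.036 [202.47141571 418.29216419]
0.013 -0.036 [322.71354848 441.29215034]
0.013 0.036 [201.15991171 397.31692259]
0.026 -0.036 [322.29279536 419.80713186]
0.026 0.036 [199.82916944 376.02502198]
```

View pics/o4.png

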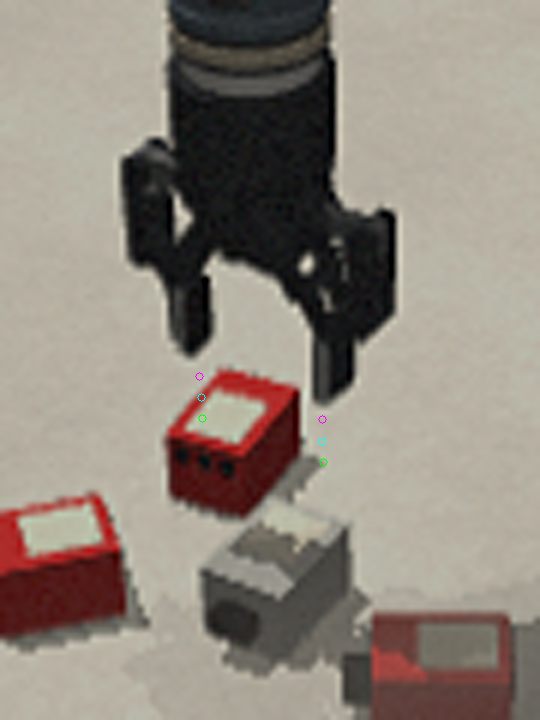

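The gripper appears about 40 mm higher than the measured TCP predicts. I'll check whether a fresh picture differs, which would mean lag, before trusting either one.

```bash
python3 - <<'E'
from h import *
b=manip.snapshot("scene")[:,:,::-1];cv2.imwrite("pics/full_s5.png",b);st()
a=cv2.imread("pics/full_s3.png")
def tips(im):
    g=im.max(2)[95:170,225:290]; m=(g<60)
    for c in(range(2,15),range(34,46)):
        rows=np.where(m[:,list(c)].any(1))[0]; print(rows.max()+95,end=' ')
    print()
tips(a);tips(b);print(np.abs(a.astype(int)-b).max(2)[60:200,200:320].mean())
E
```

```text
t 2.25 p [ 0.5039 -0.1386  0.1118] yaw 0.078 tilt [ 0.003 -0.001] F [ 0.7  0.6 -0. ] M [-0.07  0.01  0.02] gap 0.843 q [-0.48  0.52  1.77  0.    0.85  1.01]
138 165 
138 167 
2.7129166666666666
```

```bash
python3 - <<'E'
from h import *
p=np.array([.1478,-.6065,.1974]);y=np.array([np.sin(.239),-np.cos(.239),0])
for k in(-.05,0,.05): print((proj("scene",p+y*k)*1.4).round(1),(proj("scene",p+y*k+[0,0,.013])*1.4).round(1))
for k in(-.05,.05): print("top",(proj("top",p+y*k+[0,0,.013])*1.4).round(1))
E
```

```text
[321.2  94.3] [320.8  89.8]
[305.3  91.8] [304.9  87.3]
[289.8  89.3] [289.3  84.8]
top [702.3 555.1]
top [758.5 542.6]
```

Both cameras, at both poses, put the fingertips roughly 40 mm above the reported TCP. I'll go down beside the module cautiously with force readings and look again.

Request:
drive_tool(
  increments=[
    [40,-0.1,-0.2,2,0,0,0],
    [40,-0.1,-0.2,4,0,0,0],
    [40,-0.1,-0.2,5,0,0,0],
    [40,-0.1,-0.2,6,0,0,0],
    [40,-0.1,-0.2,7,0,0,0],
    [40,-0.1,-0.2,7.5,0,0,0],
    [40,-0.1,-0.2,8,0,0,0],
    [40,-0.1,-0.2,8.5,0,0,0],
    [40,-0.1,-0.2,8.8,0,0,0],
    [40,-0.1,-0.2,8.8,0,0,0],
  ],
)

```text
t: 3.25
tcp_pos: [0.5016, -0.1359, 0.022]
tool_rot: [0.999, 0.039, -0.0, -0.0]
force: [0.3, -0.2, 0.5]
finger_gap: 0.843
```

```bash
python3 - <<'E'
from h import *
st();crop("scene","s6.png",(215,110,305,230),6)
p=np.array(manip.sense()["tcp_pos"])
for dz in(0,.03):print(((proj("scene",p+[0,0,dz])-[215,110]+.5)*6).round())
E
```

```text
t 3.25 p [ 0.5016 -0.1359  0.022 ] yaw 0.078 tilt [-0.001  0.   ] F [ 0.3 -0.2  0.5] M [-0.08 -0.03  0.03] gap 0.843 q [-0.48  0.67  1.83  0.    0.64  1.01]
[274. 487.]
[273. 442.]
```

View pics/s6.png

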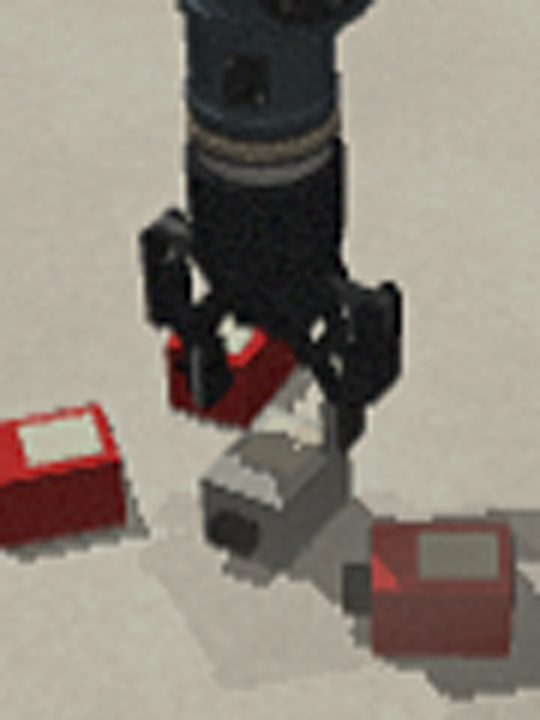

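```bash
python3 - <<'E'
from h import *
for P in((.503,-.08,.15),(.503,-.08,.19),(.481,-.095,.15),(.481,-.095,.19)): print(P,proj("top",P).round(1))
im=manip.snapshot("top")[:,:,::-1]; cv2.imwrite("pics/full_t7.png",im)
a=cv2.resize(im[190:270,280:360],None,fx=5,fy=5,interpolation=cv2.INTER_CUBIC)
b=cv2.resize(cv2.imread("pics/full_t0.png")[360:420,480:560],None,fx=5,fy=5,interpolation=cv2.INTER_CUBIC)
b=cv2.copyMakeBorder(b,0,100,0,0,cv2.BORDER_CONSTANT)
p=np.array([.1478,-.6065,.1974]);y=np.array([np.sin(.239),-np.cos(.239),0])
for dz,off,c in((0.01,[0,0],(0,255,0)),(.05,[0,0],(0,255,255)),(.01,[-.022,-.015],(255,0,255))):
    for k in(-.05,.05):
        q=(proj("top",p+y*k+[*off,dz])-[480,360]+.5)*5; cv2.circle(b,tuple(int(v) for v in q),5,c,1)
cv2.imwrite("pics/v7.png",np.hstack([a,b]))
E
```

```text
(0.503, -0.08, 0.15) [304.6 239.7]
(0.503, -0.08, 0.19) [305.6 239. ]
(0.481, -0.095, 0.15) [310.  247.9]
(0.481, -0.095, 0.19) [311.2 247.6]
```

View pics/v7.png

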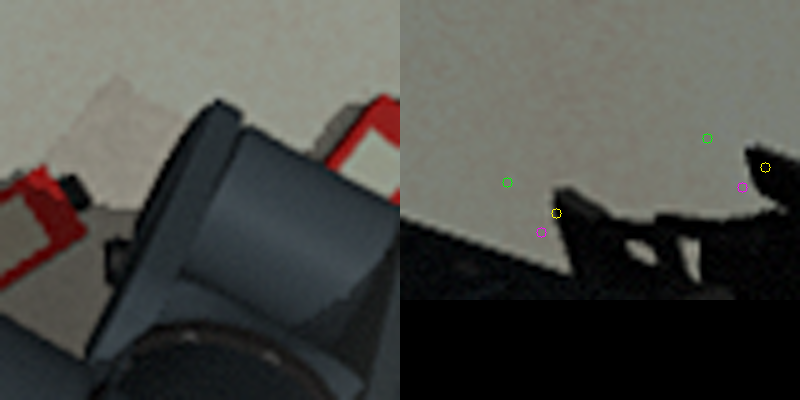

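The yellow marks (50 mm above the reported TCP) match the fingertips at the start pose, and the horizontal position agrees. So the fingers do end about 40–50 mm above the reported TCP. I'll go lower in small steps, watching the force.

Request:
drive_tool(
  increments=[
    [40,0,0,0.6,0,0,0],
    [40,0,0,1.2,0,0,0],
    [40,0,0,1.6,0,0,0],
    [40,0,0,1.8,0,0,0],
    [40,0,0,1.8,0,0,0],
  ],
)

```text
t: 3.85
tcp_pos: [0.5015, -0.1359, 0.0038]
tool_rot: [0.999, 0.039, -0.0, -0.0]
force: [1.0, 1.3, 0.5]
finger_gap: 0.845
```

Request:
drive_tool(
  increments=[
    [40,0,0,0.2,0,0,0],
    [40,0,0,0.4,0,0,0],
    [40,0,0,0.4,0,0,0],
  ],
)

```text
t: 4.15
tcp_pos: [0.5017, -0.136, 0.0002]
tool_rot: [0.999, 0.039, -0.0, -0.0]
force: [-0.6, -0.0, 0.0]
finger_gap: 0.847
```

Request:
drive_tool(
  increments=[
    [40,0,0,0.2,0,0,0],
    [40,0,0,0.4,0,0,0],
    [40,0,0,0.4,0,0,0],
  ],
)

```text
t: 4.45
tcp_pos: [0.5016, -0.1359, -0.0039]
tool_rot: [0.999, 0.039, -0.0, -0.0]
force: [-0.0, 0.1, 0.2]
finger_gap: 0.843
```

Request:
drive_tool(
  increments=[
    [40,0,0,0.2,0,0,0],
    [40,0,0,0.4,0,0,0],
    [40,0,0,0.4,0,0,0],
  ],
)

```text
t: 4.75
tcp_pos: [0.5016, -0.1359, -0.008]
tool_rot: [0.999, 0.039, -0.0, -0.0]
force: [0.2, 1.4, 0.4]
finger_gap: 0.844
```

Request:
drive_tool(
  increments=[
    [40,0,0,0.2,0,0,0],
    [40,0,0,0.4,0,0,0],
    [40,0,0,0.4,0,0,0],
  ],
)

```text
t: 5.05
tcp_pos: [0.5016, -0.1359, -0.012]
tool_rot: [0.999, 0.039, -0.0, -0.0]
force: [0.2, -0.3, -0.8]
finger_gap: 0.839
```

Request:
drive_tool(
  increments=[
    [40,0,0,0.2,0,0,0],
    [40,0,0,0.4,0,0,0],
    [40,0,0,0.4,0,0,0],
  ],
)

```text
t: 5.35
tcp_pos: [0.5016, -0.1359, -0.0159]
tool_rot: [0.999, 0.039, -0.0, -0.0]
force: [-0.4, -0.5, 0.2]
finger_gap: 0.842
```

```bash
python3 - <<'E'
from h import *
st();crop("scene","s8.png",(215,130,305,230),6)
E
```

```text
t 5.35 p [ 0.5016 -0.1359 -0.0159] yaw 0.078 tilt [-0.  0.] F [-0.4 -0.5  0.2] M [0.02 0.07 0.02] gap 0.842 q [-0.48  0.74  1.84  0.    0.56  1.01]
```

View pics/s8.png

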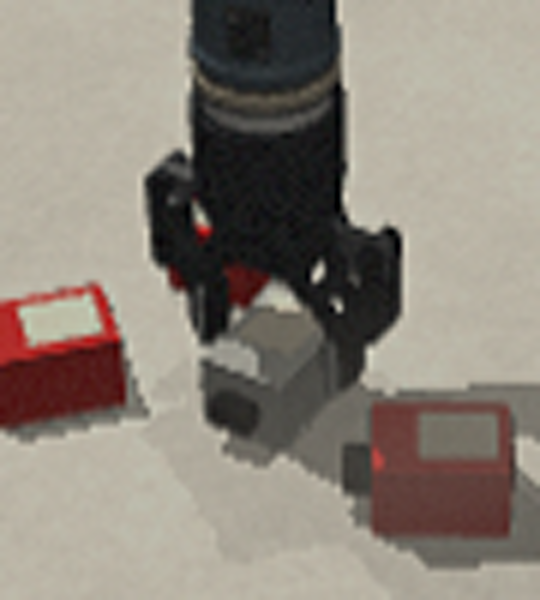

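```bash
python3 - <<'E'
from h import *
p=np.array([.5016,-.1359,-.0159]);yv=np.array([np.sin(.078),-np.cos(.078),0])
for k in(-.042,.042):
  for z in(0,.01,.02,.03,.04): print(k,z,((proj("scene",[*(p+yv*k)[:2],z])-[215,130]+.5)*6).round())
E
```

```text
-0.042 0 [343. 425.]
-0.042 0.01 [343. 411.]
-0.042 0.02 [343. 397.]
-0.042 0.03 [343. 382.]
-0.042 0.04 [342. 367.]
0.042 0 [211. 373.]
0.042 0.01 [210. 359.]
0.042 0.02 [209. 344.]
0.042 0.03 [208. 330.]
0.042 0.04 [207. 315.]
```

The fingers straddle the module with their tips about 25 mm above the bench and no contact, so I close here.

Request:
drive_tool(
  increments=[
    [150,0,0,0,0,0,0],
    [150,0,0,0,0,0,0],
    [150,0,0,0,0,0,0],
    [150,0,0,0,0,0,0],
    [150,0,0,0,0,0,0],
    [150,0,0,0,0,0,0],
    [150,0,0,0,0,0,0],
    [150,0,0,0,0,0,0],
  ],
  force=50,
)

```text
t: 6.2
tcp_pos: [0.5019, -0.1361, -0.0154]
tool_rot: [0.999, 0.039, 0.0, 0.0]
force: [0.2, -0.1, 5.5]
finger_gap: 0.575
```

Request:
drive_tool(
  increments=[
    [150,0,0,-0.5,0,0,0],
    [150,0,0,-2,0,0,0],
    [150,0,0,-5,0,0,0],
    [150,0,0,-8,0,0,0],
    [150,0,0,-10,0,0,0],
    [150,0,0,-10,0,0,0],
    [150,0,0,-10,0,0,0],
  ],
)

```text
t: 6.9
tcp_pos: [0.5012, -0.1358, 0.0838]
tool_rot: [0.999, 0.039, -0.0, -0.0]
force: [0.1, 0.3, -3.5]
finger_gap: 0.575
```

```bash
python3 - <<'E'
from h import *
st();crop("scene","s9.png",(215,95,305,195),6)
E
```

```text
t 6.90 p [ 0.5012 -0.1358  0.0838] yaw 0.078 tilt [-0.001  0.   ] F [ 0.1  0.3 -3.5] M [-0.    0.    0.03] gap 0.575 q [-0.48  0.56  1.8  -0.    0.78  1.01]
```

View pics/s9.png

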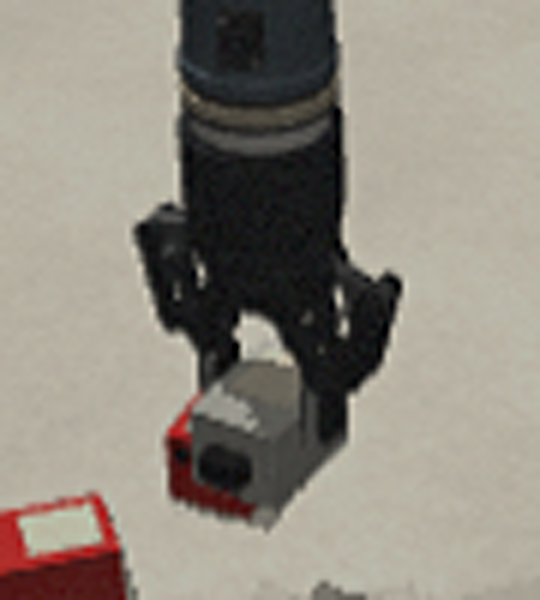

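The module is held (gap 0.575 ≈ 50 mm, weight about 3.5 N). I'll refine the fixture fit: the socket's visible lower edge is the foot of its face at z = 12 mm, and I'll check the cheeks against it.

```bash
python3 - <<'E'
from h import *
cv=lambda L:(np.array(L)+.5)/5.3-.5+[196,170]
fx=cv([(38,40),(217,25),(257,497),(65,512),(62,45),(175,40),(183,130),(70,137)])
P=[(.15,.055,.012),(.15,-.055,.012),(-.134,-.055,.012),(-.134,.055,.012),(.133,.032,.062),(.133,-.032,.062),(.085,-.032,.012),(.085,.032,.012)]
x,r=fitpose("top",P,fx,[.5,.1,0]);print("fix",x,"\n",r.round(1).tolist())
c,s=np.cos(x[2]),np.sin(x[2])
W=lambda a,b,z:np.array([x[0]+c*a-s*b,x[1]+s*a+c*b,z])
for a in(.08,-.019):
  for b in(.028,-.028): print("cheek",a,b,((proj("top",W(a,b,.026))-[196,170]+.5)*5.3).round(),((proj("top",W(a,b,.012))-[196,170]+.5)*5.3).round())
y,r=fitpose("top",[(.035,.038,.056),(.035,-.038,.056),(-.035,-.038,.056),(-.035,.038,.056)],cv([(73,332),(205,320),(213,443),(82,455)]),x)
d=y[:2]-x[:2];print("car in fix",d@[c,s],d@[-s,c]); print("nest_load",W(.024,0,.035),"knob@-.064",W(-.064,0,0))
# rows of gray along fixture midline & across nest (intensity profile) for cheeks
im=cv2.imread("pics/full_t0.png",0).astype(np.float32)
for a in(.02,.05):
  u=np.arange(-.04,.0401,.002); q=np.array([proj("top",W(a,b,.012)) for b in u],np.float32)
  v=cv2.remap(im,q[:,0].reshape(1,-1),q[:,1].reshape(1,-1),cv2.INTER_LINEAR)[0]; print(a,list(zip((u*1000).astype(int),v.astype(int))))
E
```

```text
fix [0.55729738 0.16907703 0.11550282] 
 [[-0.5, -0.4], [0.1, -0.6], [-0.7, 0.2], [-0.0, 0.6], [-0.5, 0.1], [-1.0, -0.8], [0.8, 0.2], [1.9, 0.7]]
cheek 0.08 0.028 [ 84. 145.] [ 88. 149.]
cheek 0.08 -0.028 [178. 137.] [181. 141.]
cheek -0.019 0.028 [ 95. 313.] [ 99. 314.]
cheek -0.019 -0.028 [190. 304.] [193. 306.]
car in fix -0.0663841334227064 -0.0020275197290020824
nest_load [0.58113746 0.17184294 0.035     ] knob@-.064 [0.49372381 0.16170128 0.        ]
0.02 [(np.int64(-40), np.int64(87)), (np.int64(-38), np.int64(89)), (np.int64(-36), np.int64(79)), (np.int64(-33), np.int64(60)), (np.int64(-31), np.int64(94)), (np.int64(-29), np.int64(111)), (np.int64(-27), np.int64(101)), (np.int64(-25), np.int64(90)), (np.int64(-23), np.int64(82)), (np.int64(-21), np.int64(86)), (np.int64(-19), np.int64(87)), (np.int64(-17), np.int64(86)), (np.int64(-15), np.int64(87)), (np.int64(-13), np.int64(88)), (np.int64(-11), np.int64(88)), (np.int64(-9), np.int64(88)), (np.int64(-7), np.int64(88)), (np.int64(-5), np.int64(88)), (np.int64(-3), np.int64(87)), (np.int64(-1), np.int64(87)), (np.int64(0), np
[... 1158 characters left out ...]
p.int64(84)), (np.int64(-3), np.int64(84)), (np.int64(-1), np.int64(84)), (np.int64(0), np.int64(85)), (np.int64(2), np.int64(86)), (np.int64(4), np.int64(85)), (np.int64(6), np.int64(85)), (np.int64(8), np.int64(86)), (np.int64(10), np.int64(85)), (np.int64(12), np.int64(85)), (np.int64(14), np.int64(85)), (np.int64(16), np.int64(85)), (np.int64(18), np.int64(85)), (np.int64(20), np.int64(86)), (np.int64(22), np.int64(87)), (np.int64(24), np.int64(87)), (np.int64(26), np.int64(76)), (np.int64(28), np.int64(77)), (np.int64(30), np.int64(92)), (np.int64(32), np.int64(114)), (np.int64(34), np.int64(121)), (np.int64(36), np.int64(90)), (np.int64(38), np.int64(75)), (np.int64(40), np.int64(70))]
```

```bash
python3 -c "
from h import *
st();go(.580,.171,.084,.1145)"
```

```text
t 6.95 p [ 0.5007 -0.1355  0.0832] yaw 0.078 tilt [-0.002  0.001] F [-0.8  1.2 -3. ] M [-0.02  0.05  0.04] gap 0.575 q [-0.48  0.56  1.8  -0.    0.78  1.01]
shift cm [ 10.28 -29.94  -0.06] rotvec [-0.001  0.002 -0.037]
```

Request:
drive_tool(
  increments=[
    [150,0.5,-1.5,-0.5,0,0,0],
    [150,1.5,-4,-1,0,0,0],
    [150,2.5,-7,-1,0,0,-0.01],
    [150,3.5,-10,-1,0,0,-0.01],
    [150,4.5,-13,-1,0,0,-0.02],
    [150,5.5,-16,-1,0,0,-0.02],
    [150,6.5,-19,-1,0,0,-0.03],
    [150,7.5,-22,-1,0,0,-0.037],
    [150,8.5,-25,-1,0,0,-0.037],
    [150,9.5,-27.5,-1,0,0,-0.037],
    [150,10.2,-29.4,-1,0,0,-0.037],
    [150,10.3,-29.9,-1,0,0,-0.037],
    [150,10.3,-29.9,0,0,0,-0.037],
    [150,10.3,-29.9,0,0,0,-0.037],
    [150,10.3,-29.9,0,0,0,-0.037],
  ],
)

```text
t: 8.45
tcp_pos: [0.58, 0.1688, 0.083]
tool_rot: [0.998, 0.057, -0.002, 0.0]
force: [0.7, 0.1, -3.6]
finger_gap: 0.578
```

```bash
python3 - <<'E'
from h import *
st();go(.580,.171,.0,.1145)
im=manip.snapshot("scene")[:,:,::-1]; st(); t=manip.snapshot("top")[:,:,::-1];st()
cv2.imwrite("pics/full_s10.png",im);cv2.imwrite("pics/full_t10.png",t)
E
```

```text
t 8.45 p [0.58   0.1688 0.083 ] yaw 0.114 tilt [-0.003 -0.001] F [ 0.7  0.1 -3.6] M [ 0.06  0.01 -0.04] gap 0.578 q [ 0.1   0.65  1.58 -0.    0.91  1.56]
shift cm [ 0.05 -0.22  8.3 ] rotvec [ 0.     0.003 -0.001]
t 8.50 p [0.5806 0.1689 0.0836] yaw 0.113 tilt [-0.002 -0.   ] F [ 0.  -0.5 -3.6] M [-0.03 -0.02  0.02] gap 0.578 q [ 0.1   0.65  1.58 -0.    0.91  1.56]
t 8.55 p [0.581 0.169 0.084] yaw 0.113 tilt [-0.001 -0.   ] F [ 0.5  0.1 -3.1] M [0.04 0.03 0.02] gap 0.576 q [ 0.1   0.65  1.58 -0.    0.91  1.56]
```

Request:
drive_tool(
  increments=[
    [150,-0.1,-0.2,1,0,0,0],
    [150,-0.1,-0.2,3,0,0,0],
    [150,-0.1,-0.2,5,0,0,0],
    [150,-0.1,-0.2,6.5,0,0,0],
    [150,-0.1,-0.2,7.0,0,0,0],
    [150,-0.1,-0.2,7.0,0,0,0],
    [150,-0.1,-0.2,7.0,0,0,0],
  ],
)

```text
t: 9.25
tcp_pos: [0.5806, 0.172, 0.0148]
tool_rot: [0.998, 0.057, 0.001, -0.0]
force: [0.0, 0.4, -3.4]
finger_gap: 0.576
```

```bash
python3 - <<'E'
from h import *
st();crop("scene","s11.png",(275,180,385,300),5)
x=[.5572,.1685,.1145]
im=cv2.imread("pics/s11.png")
W=lambda a,b,z:np.array([x[0]+np.cos(x[2])*a-np.sin(x[2])*b,x[1]+np.sin(x[2])*a+np.cos(x[2])*b,z])
for a,b,z in((.15,.055,.012),(.15,-.055,.012),(-.134,.055,.012),(.085,.032,.062),(.085,-.032,.062),(.133,.032,.062),(.133,-.032,.062)):
    cv2.circle(im,tuple(int(v) for v in (proj("scene",W(a,b,z))-[275,180]+.5)*5),3,(0,255,0),1)
for a,b,z in((.059,.025,.073),(.059,-.025,.073),(-.011,.025,.073),(.059,-.025,.027),(.073,0,.05)):
    cv2.circle(im,tuple(int(v) for v in (proj("scene",W(a,b,z))-[275,180]+.5)*5),3,(255,0,255),1)
cv2.imwrite("pics/o11.png",im)
E
```

```text
t 9.25 p [0.5806 0.172  0.0148] yaw 0.115 tilt [0.001 0.   ] F [ 0.   0.4 -3.4] M [-0.04 -0.01  0.07] gap 0.576 q [0.1  0.75 1.61 0.   0.78 1.56]
```

View pics/o11.png

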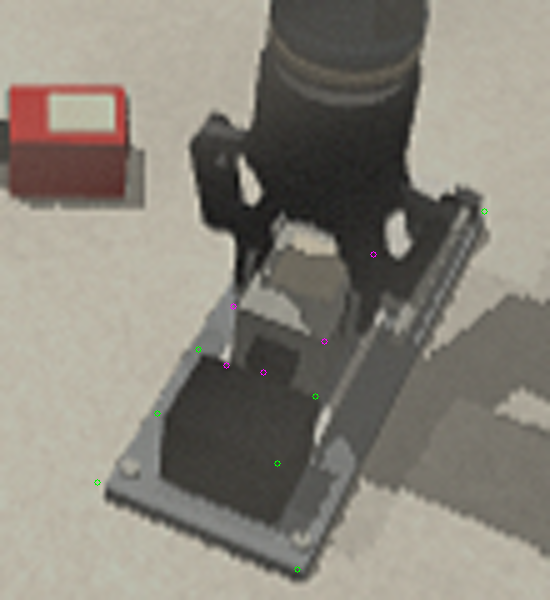

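```bash
python3 - <<'E'
from h import *
g=cv2.imread("pics/full_s11.png",0)
print("cols",list(range(318,345)))
for r in range(236,264): print(r,*["%3d"%v for v in g[r,318:345]])
x=[.5572,.1685,.1145]
W=lambda a,b,z:np.array([x[0]+np.cos(x[2])*a-np.sin(x[2])*b,x[1]+np.sin(x[2])*a+np.cos(x[2])*b,z])
z0=.030
for n,P in dict(fTL=(.059,-.025,z0+.046),fTR=(.059,.025,z0+.046),fBL=(.059,-.025,z0),tTL=(.073,-.012,z0+.031),tTR=(.073,.012,z0+.031),rTL=(.059,-.012,z0+.031),rTR=(.059,.012,z0+.031),sockTL=(.085,-.032,.062),sockTR=(.085,.032,.062),sBL=(.133,-.032,.062),sBR=(.133,.032,.062)).items(): print(n,proj("scene",W(*P)).round(1))
E
```

```text
cols [318, 319, 320, 321, 322, 323, 324, 325, 326, 327, 328, 329, 330, 331, 332, 333, 334, 335, 336, 337, 338, 339, 340, 341, 342, 343, 344]
236 182 182 183 136  41  43  74 135 157  86  84  99 102 102 104 108 105 103 104 102 103 104 103 105 103  98  95
237 184 187 161 115  67  62  94 158 154 107 107 111  92  88  97 104 105 104 103 106 104 106 109 105 100  92  90
238 184 180 144 111  81  79 137 152 152 148 149 150 110 115  90  94 100 101 103 104 105 107 107 104  97  93  74
239 178 142 133 133 100 117 152 150 147 146 146 146 153 155 114  90  89  90  94  97 101  98 104 102  95  95  56
240 158 130 132 126  83 154 152 148 147 146 147 148 150 152 155 113  90  90  92  94  97  90  96  95  93  96  60
241 137 128 134 135 102 135 139 141 151 148 148 148 153 153 153 150 112  91  92  95  96  93  91  94  95  94  54
242 133 129 131 136  85  66  70 102 141 138 148 153 155 150 147 148 153  88  92  93  94  94  95  95  96  85  65
243 132 130 130 139  83  73  76  74  66  88 131 138 148 151 150 149 151  86  94  95  95  94  94  96  93  66  72
244 129 131 130 136  73  77  75  77  76  75  73  73 102 136 138
[... 1680 characters left out ...]
  60  62  60  63  65  75  85  83 107 119 101  88
260  61  59  61  59  60  57  63  62  63  60  60  58  61  63  63  64  62  62  62  62  63  84  97 116 119  85  84
261  59  60  61  59  60  61  63  59  63  62  63  61  65  62  60  64  65  62  64  62  60  96 152 115  96  88  87
262  59  60  63  61  61  63  59  62  65  62  63  62  62  63  63  64  61  62  63  61  64 144 185 115  84  85  85
263  62  60  63  61  62  61  59  63  61  65  62  60  62  61  63  65  63  67  62  58  85 187 182  99  85  87  88
fTL [321.2 240. ]
fTR [339.4 247.1]
fBL [319.9 251.8]
tTL [323.2 249.4]
tTR [331.9 252.8]
rTL [325.4 245.8]
rTR [334.  249.1]
sockTL [314.1 249.4]
sockTR [337.5 258.7]
sBL [306.  262.3]
sBR [330.  272.2]
```

Relative to the socket's corners, the module in the scene picture is within about 1 mm of the planned place (module front top-left at (322,241), tongue (324–334,250), socket corners (315,251) and (338.5,260)). I'll lower it, watching the force.

Request:
drive_tool(
  increments=[
    [150,0,0,0.3,0,0,0],
    [150,0,0,0.6,0,0,0],
    [150,0,0,0.9,0,0,0],
    [150,0,0,1.1,0,0,0],
    [150,0,0,1.1,0,0,0],
  ],
)

```text
t: 9.8
tcp_pos: [0.5796, 0.1719, 0.0029]
tool_rot: [0.998, 0.057, -0.0, 0.0]
force: [-0.1, -0.1, -3.3]
finger_gap: 0.578
```

Request:
drive_tool(
  increments=[
    [150,0,0,0.2,0,0,0],
    [150,0,0,0.4,0,0,0],
    [150,0,0,0.5,0,0,0],
    [150,0,0,0.5,0,0,0],
  ],
)

```text
t: 10.2
tcp_pos: [0.5798, 0.1719, -0.0019]
tool_rot: [0.998, 0.057, -0.0, 0.0]
force: [0.3, -0.5, -3.9]
finger_gap: 0.578
```

Request:
drive_tool(
  increments=[
    [150,0,0,0.1,0,0,0],
    [150,0,0,0.15,0,0,0],
    [150,0,0,0.15,0,0,0],
  ],
)

```text
t: 10.5
tcp_pos: [0.5799, 0.172, -0.0033]
tool_rot: [0.998, 0.057, -0.0, -0.0]
force: [-0.1, -0.2, -4.4]
finger_gap: 0.577
```

Request:
drive_tool(
  increments=[
    [150,0,0,0.1,0,0,0],
    [150,0,0,0.1,0,0,0],
  ],
)

```text
t: 10.7
tcp_pos: [0.58, 0.172, -0.0034]
tool_rot: [0.998, 0.057, 0.0, -0.0]
force: [-2.6, 0.3, 4.3]
finger_gap: 0.576
```

Request:
drive_tool(
  increments=[
    [150,0,0,0.1,0,0,0],
    [150,0,0,0.1,0,0,0],
  ],
)

```text
t: 10.9
tcp_pos: [0.5801, 0.172, -0.0034]
tool_rot: [0.998, 0.057, 0.0, 0.0]
force: [-3.1, -0.8, 9.3]
finger_gap: 0.578
```

Floor felt at TCP z = −0.0034, just as expected. Release and lift.

Request:
drive_tool(
  increments=[
    [150,0,0,-0.15,0,0,0],
    [40,0,0,-0.15,0,0,0],
    [40,0,0,-0.15,0,0,0],
    [40,0,0,-0.15,0,0,0],
    [40,0,0,-0.15,0,0,0],
    [40,0,0,-0.15,0,0,0],
    [40,0,0,-0.15,0,0,0],
    [40,0,0,-1,0,0,0],
    [40,0,0,-3,0,0,0],
    [40,0,0,-7,0,0,0],
    [40,0,0,-11,0,0,0],
    [40,0,0,-15,0,0,0],
    [40,0,0,-15,0,0,0],
  ],
)

```text
t: 12.2
tcp_pos: [0.5846, 0.1726, 0.1517]
tool_rot: [0.998, 0.057, 0.007, -0.0]
force: [0.4, 0.4, 0.9]
finger_gap: 0.841
```

```bash
python3 - <<'E'
from h import *
st()
x=[.5572,.1685,.1145]
W=lambda a,b,z:np.array([x[0]+np.cos(x[2])*a-np.sin(x[2])*b,x[1]+np.sin(x[2])*a+np.cos(x[2])*b,z])
go(*W(-.066,0,0)[:2],.145,2.91)
# knob angle from initial top picture: dark pixels on carriage top
cam=cv2.imread("pics/full_t0.png"); g=cam.max(2)
m=(g[232:252,214:234]<50).astype(np.uint8); ys,xs=np.nonzero(m); 
for r in g[232:252,212:236]: print(*["%3d"%v for v in r])
pts=np.array([at("top",(a+214,b+232),.096)[:2] for a,b in zip(xs,ys)])
c=pts.mean(0); w,v=np.linalg.eigh(np.cov(pts.T)); print("c",c,np.sqrt(w),"dir",np.arctan(v[1,1]/v[0,1]))
E
```

```text
t 12.20 p [0.5846 0.1726 0.1517] yaw 0.115 tilt [0.014 0.001] F [0.4 0.4 0.9] M [-0.04 -0.06 -0.03] gap 0.841 q [0.1  0.56 1.53 0.   1.04 1.56]
shift cm [-9.38  0.09  0.55] rotvec [ 0.019 -0.003 -2.795]
 97 103 110 120 128 136 140 137 138 136 136 136 135 135 132 129 130 129 131 128 130 135 115  34
135 135 134 133 131 130 129 132 131 133 134 131 130 130 129 130 129 129 128 128 131 134 116  33
131 129 129 129 132 131 131 133 129 115 123 125 133 130 129 129 128 129 127 130 130 136 114  28
129 128 128 128 129 130 127 119  97  52  78  88 116 126 132 129 129 128 129 129 129 135 115  20
129 128 128 129 130 133 121  83  37   0   1   6  46  90 119 133 128 129 128 128 129 135 115  23
130 127 127 129 130 131 112  72   6  12  15  13   0  30  99 136 131 129 130 128 130 134 113  34
129 128 128 130 135 120  73  36   2  10  18  16   0  36  93 127 134 128 130 128 129 135 116  44
130 129 129 130 131 103  23   0   9  12  15  12   1  16  52 101 137 131 129 129 130 132 116  53
127 128 129 133 119  73   0  10  18  17  18  12   0  10  21  79 128 131 129 128 130 134 118  64
129 128 130 135 120  44   0   8  
[... 396 characters left out ...]
 9  16  20  43  84 123 133 128 128 130 131 135 115
129 132 120  92  75   3  13  19  15   4   3  17  17  34  76 123 135 130 130 128 129 129 135 115
131 125 108  84  45   3  13  16   6   0   9  31  41  69 114 137 130 129 129 128 128 129 135 113
131 120 106  98  56  28   5   0   0  30  76  95  98 112 136 133 128 128 128 130 128 129 134 116
132 130 134 127 107  96  87  77  57  82 129 141 136 133 130 129 128 127 128 128 126 131 134 112
129 130 131 132 133 136 139 134 113 120 135 131 130 129 129 129 128 129 128 127 130 129 134 116
131 129 129 130 129 130 131 132 132 132 130 128 129 130 129 129 129 129 128 131 130 131 135 118
c [0.4913783  0.15666737] [0.00753605 0.01000259] dir -0.3553030145178923
```

Release looks clean. From the pixel table of the first top picture, the wing bar's ridge runs from (222,237) to (219,246), so its yaw is about −0.30 world (knob ≈ 0.41). I'll locate its centre.

```bash
python3 - <<'E'
from h import *
print([at("top",p,.096)[:2].round(4) for p in((220.4,241.8),(222.5,235.3),(218.3,248.5))])
x=[.5572,.1685,.1145]
W=lambda a,b:np.array([x[0]+np.cos(x[2])*a-np.sin(x[2])*b,x[1]+np.sin(x[2])*a+np.cos(x[2])*b])
print(W(-.066,0),W(-.064,-.001))
st();go(.4920,.1595,.145,2.84)
# fingertip height when gripping (gap .575): s9
p=np.array([.5012,-.1358,.0838]);yv=np.array([np.sin(.078),-np.cos(.078),0])
for z in(.10,.11,.12,.13): print(z,((proj("scene",[*(p-yv*.032)[:2],z])-[215,95]+.5)*6).round())
# top now: module clear? 
t=manip.snapshot("top")[:,:,::-1];cv2.imwrite("pics/full_t12.png",t)
E
```

```text
[array([0.4927, 0.1598]), array([0.5116, 0.1546]), array([0.4733, 0.165 ])]
[0.49163217 0.1609595 ] [0.49373332 0.16019455]
t 12.20 p [0.5846 0.1726 0.1517] yaw 0.115 tilt [0.014 0.001] F [0.4 0.4 0.9] M [-0.04 -0.06 -0.03] gap 0.841 q [0.1  0.56 1.53 0.   1.04 1.56]
shift cm [-9.36  0.24  0.55] rotvec [ 0.019 -0.004 -2.725]
0.1 [325. 478.]
0.11 [324. 462.]
0.12 [324. 446.]
0.13 [324. 430.]
```

Request:
drive_tool(
  increments=[
    [110,-1,0,0,0,0,-0.15],
    [110,-3,0,0,0,0,-0.3],
    [110,-5,0.1,0,0,0,-0.45],
    [110,-7,0.1,0,0,0,-0.6],
    [110,-8.8,0.2,0,0,0,-0.75],
    [110,-8.8,0.2,0,0,0,-0.9],
    [110,-8.8,0.2,0,0,0,-1.05],
    [110,-8.8,0.2,0,0,0,-1.2],
    [110,-8.8,0.2,0,0,0,-1.35],
    [110,-8.8,0.2,0,0,0,-1.5],
    [110,-8.8,0.2,0,0,0,-1.65],
    [110,-8.8,0.2,0,0,0,-1.8],
    [110,-8.8,0.2,0,0,0,-1.95],
    [110,-8.8,0.2,0,0,0,-2.1],
    [110,-8.8,0.2,0,0,0,-2.25],
    [110,-8.8,0.2,0,0,0,-2.4],
    [110,-8.8,0.2,0,0,0,-2.55],
    [110,-8.8,0.2,0,0,0,-2.74],
    [110,-8.8,0.2,0,0,0,-2.74],
    [110,-8.8,0.2,0,0,0,-2.74],
  ],
)

```text
t: 14.25
tcp_pos: [0.4916, 0.1597, 0.1437]
tool_rot: [0.143, 0.99, -0.0, -0.001]
force: [-0.0, 0.4, -0.1]
finger_gap: 0.568
```

```bash
python3 - <<'E'
from h import *
st();go(.4927,.160,.035,2.86)
manip.snapshot("scene");st()
E
```

```text
t 14.25 p [0.4916 0.1597 0.1437] yaw 2.855 tilt [-0.003 -0.   ] F [-0.   0.4 -0.1] M [-0.02 -0.04  0.01] gap 0.568 q [ 0.1   0.46  1.76 -0.    0.93 -1.19]
shift cm [-0.12  0.07 10.87] rotvec [-0.001 -0.003 -0.005]
t 14.30 p [0.4918 0.1598 0.1439] yaw 2.854 tilt [-0.002 -0.   ] F [-0.6 -0.5 -0.2] M [-0.02 -0.01 -0.01] gap 0.566 q [ 0.1   0.46  1.76 -0.    0.93 -1.19]
```

Request:
drive_tool(
  increments=[
    [110,-0.1,0,2,0,0,0],
    [110,-0.1,0,4.5,0,0,0],
    [110,-0.1,0,7,0,0,0],
    [110,-0.1,0,8.5,0,0,0],
    [110,-0.1,0,9.5,0,0,0],
    [110,-0.1,0,10.3,0,0,0],
    [110,-0.1,0,10.8,0,0,0],
    [110,-0.1,0,10.8,0,0,0],
  ],
)

```text
t: 15.1
tcp_pos: [0.4937, 0.1596, 0.0365]
tool_rot: [0.143, 0.99, -0.0, -0.0]
force: [-0.0, -0.1, 0.5]
finger_gap: 0.566
```

```bash
python3 - <<'E'
from h import *
st()
b=manip.snapshot("scene")[:,:,::-1];cv2.imwrite("pics/full_s13.png",b)
st()
E
```

```text
t 15.10 p [0.4937 0.1596 0.0365] yaw 2.855 tilt [-0. -0.] F [-0.  -0.1  0.5] M [0.05 0.   0.01] gap 0.566 q [ 0.1   0.64  1.83  0.    0.67 -1.19]
t 15.15 p [0.4939 0.1596 0.037 ] yaw 2.855 tilt [0. 0.] F [ 0.5  0.5 -1.2] M [ 0.04  0.03 -0.02] gap 0.570 q [ 0.1   0.64  1.83 -0.    0.67 -1.19]
```

Request:
drive_tool(
  increments=[
    [240,0,0,0,0,0,0],
    [240,0,0,0,0,0,0],
    [240,0,0,0,0,0,0],
    [240,0,0,0,0,0,0],
    [240,0,0,0,0,0,0],
    [240,0,0,0,0,0,0],
    [240,0,0,0,0,0,0],
    [240,0,0,0,0,0,0],
  ],
  force=30,
)

```text
t: 15.95
tcp_pos: [0.4947, 0.1611, 0.0376]
tool_rot: [0.144, 0.99, 0.001, 0.001]
force: [0.3, 5.1, 1.2]
finger_gap: 0.158
```

```bash
python3 - <<'E'
from h import *
st();manip.snapshot("scene");st()
E
```

```text
t 15.95 p [0.4947 0.1611 0.0376] yaw 2.853 tilt [0.003 0.002] F [0.3 5.1 1.2] M [ 0.76  0.01 -0.22] gap 0.158 q [ 0.1   0.64  1.83  0.    0.67 -1.19]
t 16.00 p [0.4947 0.1611 0.0376] yaw 2.853 tilt [0.003 0.002] F [-0.7  5.1  2.2] M [ 0.74 -0.02 -0.21] gap 0.160 q [ 0.1   0.64  1.83  0.    0.67 -1.19]
```

Gripped: gap 0.16 ≈ 13.5 mm. The 5 N side force says the axis is about 1.5 mm further in +y. I raise the grip and start turning, following along the fixture's x and easing off the side force.

```bash
cat >> h.py <<'E'
def nxt(D,phi=.1145,k=3300.,gain=.7):
    S=[manip.sense()]; s=S[0]
    r=R.from_quat(s["tool_rot"]).as_matrix(); psi=np.arctan2(r[1,0],r[0,0])
    f=16e-3*D*np.array([np.cos(phi),np.sin(phi)]); rel=gain*np.array(s["force"])[:2]/k
    T=lambda v:(np.array([v@[np.cos(psi),np.sin(psi)],v@[np.sin(psi),-np.cos(psi)]])*100).round(2)
    st(); print("relief",T(rel),"full",T(rel+f),"half",T(rel+f/2))
E
echo
```

Request:
drive_tool(
  increments=[
    [240,0.04,0.14,0,0,0,0],
    [240,0.04,0.14,0,0,0,0],
    [240,0.04,0.14,0,0,0,0],
    [240,-0.03,0.17,0,0,0,0.05],
    [240,-0.11,0.2,0,0,0,0.1],
    [240,-0.18,0.23,0,0,0,0.15],
    [240,-0.25,0.27,0,0,0,0.2],
    [240,-0.33,0.3,0,0,0,0.25],
    [240,-0.4,0.33,0,0,0,0.3],
    [240,-0.4,0.33,0,0,0,0.3],
  ],
  force=120,
)

```text
t: 17.0
tcp_pos: [0.499, 0.1614, 0.0378]
tool_rot: [0.289, 0.957, -0.0, 0.001]
force: [-1.2, -0.8, 6.8]
finger_gap: 0.134
```

```bash
python3 -c "
from h import *
nxt(.4)"
```

```text
t 17.00 p [0.499  0.1614 0.0378] yaw 2.555 tilt [ 0.001 -0.001] F [-1.2 -0.8  6.8] M [-0.3   0.24 -0.08] gap 0.134 q [ 0.1   0.65  1.81 -0.    0.68 -0.88]
relief [ 0.01 -0.03] full [-0.48  0.39] half [-0.23  0.18]
```

Request:
drive_tool(
  increments=[
    [240,-0.05,0.03,0,0,0,0.05],
    [240,-0.11,0.08,0,0,0,0.1],
    [240,-0.17,0.13,0,0,0,0.15],
    [240,-0.24,0.19,0,0,0,0.2],
    [240,-0.3,0.24,0,0,0,0.25],
    [240,-0.36,0.29,0,0,0,0.3],
    [240,-0.42,0.34,0,0,0,0.35],
    [240,-0.48,0.39,0,0,0,0.4],
  ],
)

```text
t: 17.8
tcp_pos: [0.5046, 0.1616, 0.0378]
tool_rot: [0.474, 0.881, -0.001, 0.0]
force: [-1.5, -1.1, 7.2]
finger_gap: 0.14
```

```bash
python3 -c "
from h import *
nxt(.3);nxt(.2)"
```

```text
t 17.80 p [0.5046 0.1616 0.0378] yaw 2.155 tilt [ 0.    -0.001] F [-1.5 -1.1  7.2] M [-0.48  0.39  0.23] gap 0.140 q [ 0.1   0.65  1.8  -0.    0.69 -0.48]
relief [-0.   -0.04] full [-0.22  0.39] half [-0.11  0.18]
t 17.80 p [0.5046 0.1616 0.0378] yaw 2.155 tilt [ 0.    -0.001] F [-1.5 -1.1  7.2] M [-0.48  0.39  0.23] gap 0.140 q [ 0.1   0.65  1.8  -0.    0.69 -0.48]
relief [-0.   -0.04] full [-0.15  0.25] half [-0.07  0.1 ]
```

Request:
drive_tool(
  increments=[
    [240,-0.04,0.06,0,0,0,0.05],
    [240,-0.08,0.12,0,0,0,0.1],
    [240,-0.11,0.19,0,0,0,0.15],
    [240,-0.15,0.25,0,0,0,0.2],
    [240,-0.19,0.32,0,0,0,0.25],
    [240,-0.22,0.39,0,0,0,0.3],
  ],
)

```text
t: 18.4
tcp_pos: [0.5088, 0.162, 0.0378]
tool_rot: [0.6, 0.8, -0.001, 0.0]
force: [-1.7, -0.8, 7.7]
finger_gap: 0.137
```

```bash
python3 -c "
from h import *
nxt(.3)"
```

```text
t 18.40 p [0.5088 0.162  0.0378] yaw 1.855 tilt [-0.    -0.001] F [-1.7 -0.8  7.7] M [-0.33  0.46  0.21] gap 0.137 q [ 0.1   0.65  1.79 -0.    0.7  -0.18]
relief [-0.01 -0.04] full [-0.09  0.43] half [-0.05  0.2 ]
```

Request:
drive_tool(
  increments=[
    [240,-0.02,0.07,0,0,0,0.05],
    [240,-0.04,0.14,0,0,0,0.1],
    [240,-0.05,0.21,0,0,0,0.15],
    [240,-0.07,0.28,0,0,0,0.2],
    [240,-0.08,0.36,0,0,0,0.25],
    [240,-0.09,0.43,0,0,0,0.3],
  ],
)

```text
t: 19.0
tcp_pos: [0.5129, 0.1625, 0.0378]
tool_rot: [0.713, 0.701, -0.001, 0.0]
force: [-2.7, -0.7, 8.2]
finger_gap: 0.136
```

```bash
python3 -c "
from h import *
nxt(.3)"
```

```text
t 19.00 p [0.5129 0.1625 0.0378] yaw 1.555 tilt [-0.001 -0.001] F [-2.7 -0.7  8.2] M [-0.23  0.44  0.28] gap 0.136 q [ 0.1   0.66  1.78 -0.    0.71  0.12]
relief [-0.02 -0.06] full [0.05 0.42] half [0.02 0.18]
```

Request:
drive_tool(
  increments=[
    [240,0,0.05,0,0,0,0.05],
    [240,0.01,0.12,0,0,0,0.1],
    [240,0.02,0.19,0,0,0,0.15],
    [240,0.03,0.26,0,0,0,0.2],
  ],
)

```text
t: 19.4
tcp_pos: [0.5156, 0.163, 0.0378]
tool_rot: [0.779, 0.627, -0.0, 0.0]
force: [-1.9, -0.3, 8.4]
finger_gap: 0.137
```

```bash
python3 -c "
from h import *
nxt(.1)"
```

```text
t 19.40 p [0.5156 0.163  0.0378] yaw 1.355 tilt [-0.001 -0.001] F [-1.9 -0.3  8.4] M [-0.03  0.46  0.3 ] gap 0.137 q [ 0.1   0.66  1.77 -0.    0.71  0.32]
relief [-0.02 -0.04] full [0.04 0.11] half [0.01 0.04]
```

Request:
drive_tool(
  increments=[
    [240,0.01,0.04,0,0,0,0.03],
    [240,0.03,0.08,0,0,0,0.06],
    [240,0.05,0.13,0,0,0,0.1],
  ],
)

```text
t: 19.7
tcp_pos: [0.517, 0.1632, 0.0378]
tool_rot: [0.809, 0.587, -0.0, 0.0]
force: [-1.4, 0.6, 7.8]
finger_gap: 0.136
```

```bash
python3 -c "
from h import *
nxt(.1)"
```

```text
t 19.70 p [0.517  0.1632 0.0378] yaw 1.255 tilt [-0.001 -0.001] F [-1.4  0.6  7.8] M [-0.06  0.47  0.31] gap 0.136 q [ 0.1   0.66  1.77 -0.    0.71  0.42]
relief [ 0.   -0.03] full [0.07 0.11] half [0.04 0.04]
```

Request:
drive_tool(
  increments=[
    [240,0.02,0.04,0,0,0,0.03],
    [240,0.04,0.08,0,0,0,0.06],
    [240,0.06,0.13,0,0,0,0.1],
  ],
)

```text
t: 20.0
tcp_pos: [0.5184, 0.1635, 0.0378]
tool_rot: [0.838, 0.546, -0.0, 0.0]
force: [-1.5, 0.2, 7.1]
finger_gap: 0.144
```

```bash
python3 -c "
from h import *
nxt(.05)"
```

```text
t 20.00 p [0.5184 0.1635 0.0378] yaw 1.155 tilt [-0.001 -0.   ] F [-1.5  0.2  7.1] M [0.08 0.49 0.3 ] gap 0.144 q [ 0.1   0.66  1.76 -0.    0.72  0.52]
relief [-0.01 -0.03] full [0.03 0.04] half [0.01 0.  ]
```

Knob ≈ 2.1, torque steady at 0.30 N m. I'll feel onward in 0.05 rad steps.

Request:
drive_tool(
  increments=[
    [240,0.02,0.03,0,0,0,0.025],
    [240,0.04,0.06,0,0,0,0.05],
  ],
)

```text
t: 20.2
tcp_pos: [0.5191, 0.1636, 0.0378]
tool_rot: [0.851, 0.525, -0.0, 0.0]
force: [-2.2, -0.1, 7.3]
finger_gap: 0.138
```

```bash
python3 -c "
from h import *
nxt(.05)"
```

```text
t 20.20 p [0.5191 0.1636 0.0378] yaw 1.106 tilt [-0.001 -0.   ] F [-2.2 -0.1  7.3] M [0.04 0.52 0.3 ] gap 0.138 q [ 0.1   0.66  1.76 -0.    0.72  0.57]
relief [-0.02 -0.04] full [0.02 0.03] half [-0.   -0.01]
```

Request:
drive_tool(
  increments=[
    [240,0.02,0.03,0,0,0,0.025],
    [240,0.04,0.06,0,0,0,0.05],
  ],
)

```text
t: 20.4
tcp_pos: [0.5198, 0.1638, 0.0378]
tool_rot: [0.864, 0.504, -0.0, -0.0]
force: [-2.3, -0.3, 6.5]
finger_gap: 0.137
```

```bash
python3 -c "
from h import *
nxt(.05)"
```

```text
t 20.40 p [0.5198 0.1638 0.0378] yaw 1.056 tilt [-0.001 -0.   ] F [-2.3 -0.3  6.5] M [0.11 0.58 0.35] gap 0.137 q [ 0.1   0.66  1.76 -0.    0.72  0.62]
relief [-0.03 -0.04] full [0.02 0.02] half [-0.01 -0.01]
```

Request:
drive_tool(
  increments=[
    [240,0.02,0.03,0,0,0,0.025],
    [240,0.04,0.06,0,0,0,0.05],
  ],
)

```text
t: 20.6
tcp_pos: [0.5205, 0.1639, 0.0378]
tool_rot: [0.876, 0.482, -0.0, -0.0]
force: [-1.2, 0.4, 6.8]
finger_gap: 0.138
```

```bash
python3 -c "
from h import *
nxt(.05)"
```

```text
t 20.60 p [0.5205 0.1639 0.0378] yaw 1.006 tilt [-0.001 -0.   ] F [-1.2  0.4  6.8] M [0.18 0.52 0.28] gap 0.138 q [ 0.1   0.66  1.76 -0.    0.72  0.67]
relief [-0.01 -0.03] full [0.04 0.04] half [0.02 0.01]
```

Request:
drive_tool(
  increments=[
    [240,0.02,0.03,0,0,0,0.025],
    [240,0.05,0.06,0,0,0,0.05],
  ],
)

```text
t: 20.8
tcp_pos: [0.5212, 0.1641, 0.0379]
tool_rot: [0.888, 0.46, -0.0, -0.0]
force: [-2.0, 1.1, 7.6]
finger_gap: 0.14
```

```bash
python3 -c "
from h import *
nxt(.05)"
```

```text
t 20.80 p [0.5212 0.1641 0.0379] yaw 0.956 tilt [-0.001 -0.   ] F [-2.   1.1  7.6] M [0.22 0.58 0.42] gap 0.140 q [ 0.1   0.66  1.76 -0.    0.72  0.72]
relief [-0.01 -0.05] full [0.05 0.01] half [ 0.02 -0.02]
```

Request:
drive_tool(
  increments=[
    [240,0.02,0.03,0,0,0,0.025],
    [240,0.05,0.06,0,0,0,0.05],
  ],
)

```text
t: 21.0
tcp_pos: [0.5217, 0.1642, 0.0378]
tool_rot: [0.899, 0.438, -0.001, -0.0]
force: [-2.1, 1.3, 7.8]
finger_gap: 0.14
```

```bash
python3 -c "
from h import *
nxt(.05)"
```

```text
t 21.00 p [0.5217 0.1642 0.0378] yaw 0.906 tilt [-0.001 -0.   ] F [-2.1  1.3  7.8] M [0.27 0.6  0.58] gap 0.140 q [ 0.1   0.66  1.75 -0.    0.72  0.77]
relief [-0.01 -0.05] full [0.05 0.01] half [ 0.02 -0.02]
```

Stop found: torque climbed 0.30 → 0.42 → 0.58 at about 3 N m/rad, as the nose springs predict (≈22 N now). A last 0.02 rad, then dwell.

Request:
drive_tool(
  increments=[
    [240,0.01,0.01,0,0,0,0.02],
    [240,0.01,0.01,0,0,0,0.02],
  ],
)

```text
t: 21.2
tcp_pos: [0.522, 0.1643, 0.0378]
tool_rot: [0.903, 0.429, -0.0, -0.0]
force: [-2.0, 1.0, 8.0]
finger_gap: 0.139
```

```bash
python3 - <<'E'
from h import *
st()
for _ in range(4): manip.snapshot("top"); st()
E
```

```text
t 21.20 p [0.522  0.1643 0.0378] yaw 0.887 tilt [-0.001 -0.   ] F [-2.  1.  8.] M [0.28 0.58 0.42] gap 0.139 q [ 0.1   0.67  1.75 -0.    0.72  0.78]
t 21.25 p [0.522  0.1643 0.0378] yaw 0.887 tilt [-0.001 -0.   ] F [-2.4  1.2  7.8] M [0.33 0.55 0.37] gap 0.139 q [ 0.1   0.67  1.75 -0.    0.72  0.78]
t 21.30 p [0.522  0.1643 0.0378] yaw 0.887 tilt [-0.001 -0.   ] F [-1.8  2.1  8.3] M [0.26 0.54 0.44] gap 0.137 q [0.1  0.67 1.75 0.   0.72 0.78]
t 21.35 p [0.522  0.1643 0.0378] yaw 0.887 tilt [-0.001 -0.   ] F [-2.5  1.1  7.9] M [0.27 0.56 0.4 ] gap 0.136 q [0.1  0.67 1.75 0.   0.72 0.78]
t 21.40 p [0.522  0.1643 0.0378] yaw 0.887 tilt [-0.001 -0.   ] F [-1.9  1.4  7.6] M [0.26 0.59 0.44] gap 0.143 q [0.1  0.67 1.75 0.   0.72 0.78]
```

Snug at about 25 N (0.11 rad past the stop plus the contacts' force). Let go and lift away.

Request:
drive_tool(
  increments=[
    [110,0,0,0,0,0,0],
    [110,0,0,0,0,0,0],
    [110,0,0,0,0,0,0],
    [110,0,0,0,0,0,0],
    [110,0,0,0,0,0,0],
    [110,0,0,0,0,0,0],
    [110,0,0,-1,0,0,0],
    [110,0,0,-4,0,0,0],
    [110,0,0,-8,0,0,0],
    [110,0,0,-13,0,0,0],
    [110,0,0,-17,0,0,0],
    [110,0,0,-17,0,0,0],
    [110,0,0,-17,0,0,0],
  ],
)

```text
t: 22.7
tcp_pos: [0.5232, 0.164, 0.2085]
tool_rot: [0.904, 0.428, 0.001, 0.001]
force: [0.4, -0.4, -0.2]
finger_gap: 0.568
```

```bash
python3 - <<'E'
from h import *
st();crop("scene","s20.png",(200,150,400,300),4)
E
```

```text
t 22.70 p [0.5232 0.164  0.2085] yaw 0.885 tilt [0.003 0.   ] F [ 0.4 -0.4 -0.2] M [ 0.    0.07 -0.01] gap 0.568 q [ 0.1   0.41  1.62 -0.    1.11  0.79]
```

View pics/s20.png

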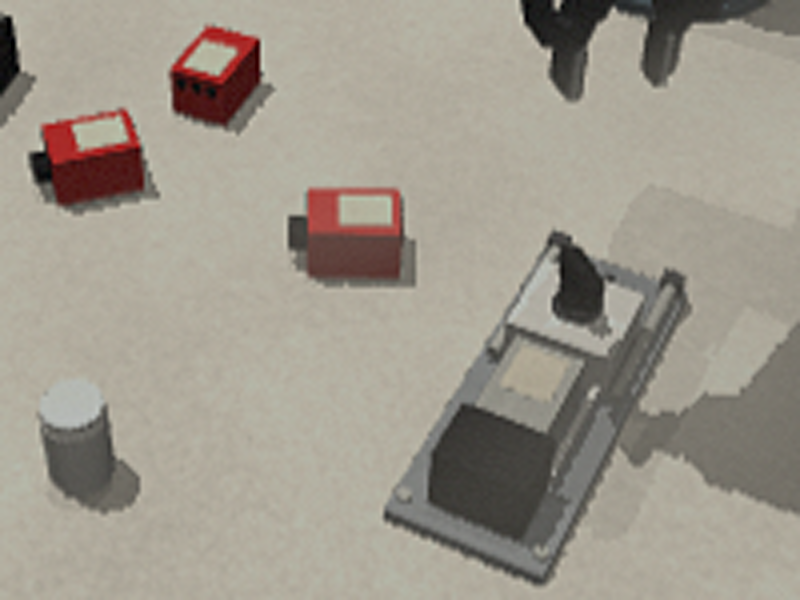

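The last picture shows the module clamped between the carriage (its top at (580,310)) and the socket (490,465), tongue inside the mouth. The wing (580,285) is turned across and the gripper is clear at the top. The capacitor (75,435) stands where it was. Handing in.

```bash
python3 -c "
from h import *
print(manip.sign_off())"
```

```text
the job is handed in; nothing more can be done
None
```

I laid the grey filter module in the nest with its tongue towards the socket and let go. Then I turned the knob clockwise, following the carriage, until the module was home and clamped, and handed the job in at about 23 s.

**Feel of the stop:**
- **Turning:** The torque was about 0.22 N m running free and 0.30 N m on the contacts. It then rose to 0.42 and 0.58 N m at about 3 N m/rad.
- **Squeeze:** I stopped about 0.11 rad past the stop, at a knob angle of about 2.37. That gives roughly 25 N, worked out from the torque slope and the spring rate. After the last 0.02 rad the arm stood still and read only 0.37–0.44 N m, so no reading taken while turning confirms the final value.

**Last picture:** It shows the module between the nose and the socket, and the gripper is clear with no force on it. The capacitor had not moved. The screwdriver and the contactor were not in the last picture; the arm never worked near the screwdriver, and its only path past the contactor was well above it.

**What disagreed:**
- **Fingertip height:** The fingers really end about 35–50 mm above the reported TCP, depending on how far they are open. Both cameras showed this. The no-contact descent to z = −0.016 and the nest-floor touch agreed with it, so I worked with the corrected height.
- **Camera offset:** The two cameras differed by about 1–2 px (up to about 5 mm).
- **Knob axis:** The knob axis was about 1.5 mm off my estimate. I corrected that by the side force.

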